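# Sort burner fittings into their bins

## Task

Sort the five loose pipe fittings on the bench into the blue bins: each one goes into the bin that has the same kind of fitting bolted to its ledge as a sample. Set every fitting down on the floor of its bin the same way up as it is now (sleeves standing, elbows lying flat, the flange on its disc), none on top of another, and leave the tape roll and the grease tin where they are.

Things in the scene. Friction and masses are not known exactly. Their poses are not given: they have to be found in the camera images.
- sleeve_a: Loose brass hex sleeve standing upright, 46 mm tall: hexagon 30 mm across flats, 36 mm tall, topped by a round neck 23 mm wide, 10 mm tall, with dark bore. Origin: centre of its underside; z up; flats face along +x and every 60 degrees from there. About 0.15 kg. One of two alike, both for bin_sleeve.
- sleeve_b: Loose brass hex sleeve standing upright, 46 mm tall: hexagon 30 mm across flats, 36 mm tall, topped by a round neck 23 mm wide, 10 mm tall, with dark bore. Origin: centre of its underside; z up; flats face along +x and every 60 degrees from there. About 0.15 kg. One of two alike, both for bin_sleeve.
- elbow_a: Loose steel pipe elbow lying flat: L of 22 mm tube (axis 13 mm up), 26 mm collars on its ends, 49 x 49 mm over all, 26 mm high. Origin: centre of the 49 x 49 outline, on the underside; z up. Corner axis at (-11.5, -11.5) mm; one leg runs along +x to x = 24.5, the other along +y to y = 24.5. About 0.13 kg. One of two alike, both for bin_elbow.
- elbow_b: Loose steel pipe elbow lying flat: L of 22 mm tube (axis 13 mm up), 26 mm collars on its ends, 49 x 49 mm over all, 26 mm high. Origin: centre of the 49 x 49 outline, on the underside; z up. Corner axis at (-11.5, -11.5) mm; one leg runs along +x to x = 24.5, the other along +y to y = 24.5. About 0.13 kg. One of two alike, both for bin_elbow.
- flange: Steel pipe flange lying on its disc: disc 60 mm in diameter and 10 mm thick with four dark bolt holes, and on it a round neck 34 mm in diameter that rises to 40 mm above the underside, with a dark bore. Origin: centre of its underside; z up. About 0.28 kg. Belongs in bin_flange.
- bin_sleeve: Fixed blue open bin, one of three alike: outside 160 (x) x 130 (y) mm, 36 high, walls and floor 4 thick. Origin: centre of its underside, on the bench; +x points away from the robot (small yaw). On a low ledge beyond its +x wall, centred at x = 116 mm, a fixed sample: a standing hex sleeve, its top 50 mm above the bench.
- bin_elbow: Fixed blue open bin, one of three alike: outside 160 (x) x 130 (y) mm, 36 high, walls and floor 4 thick. Origin: centre of its underside, on the bench; +x points away from the robot (small yaw). On a low ledge beyond its +x wall, centred at x = 116 mm, a fixed sample: a flat-lying elbow, its top 30 mm above the bench.
- bin_flange: Fixed blue open bin, one of three alike: outside 160 (x) x 130 (y) mm, 36 high, walls and floor 4 thick. Origin: centre of its underside, on the bench; +x points away from the robot (small yaw). On a low ledge beyond its +x wall, centred at x = 116 mm, a fixed sample: a flange on its disc, its top 44 mm above the bench.
- tape_roll: Bystander, to be left alone: loose roll of white tape lying flat among the fittings, a ring 54 mm outside and 34 mm inside diameter, 18 mm high. Origin: centre of its underside.
- grease_tin: Bystander, to be left alone: loose small round tin, green with a bare metal lid, 51 mm in diameter, 30 mm high. Origin: centre of its underside.
Not all that is in view belongs to the job. Leave any purple look-alike of the sleeve_b alone. What is shaped like the sleeve_a but turquoise is not meant.

How it is judged:
At the end, for the whole second after the job is handed in: Both sleeves in bin_sleeve, both elbows in bin_elbow, the flange in bin_flange: each origin within 75 mm (bin x) and 60 mm (bin y) of the bin's centre and under 12 mm above its underside, own z within 0.15 rad of vertical, at rest (under 0.02 m/s, 0.2 rad/s) (x of sleeve_a in the frame of bin_sleeve between -0.075 and 0.075 m and y of sleeve_a in the frame of bin_sleeve between -0.06 and 0.06 m and z of each of sleeve_a, sleeve_b in the frame of bin_sleeve below 0.012 m and angle between each of sleeve_a, sleeve_b, elbow_a, elbow_b, flange's own z axis and vertical below 0.15 rad and linear speed of each of sleeve_a, sleeve_b, elbow_a, elbow_b, flange below 0.02 m/s and angular speed of each of sleeve_a, sleeve_b, elbow_a, elbow_b, flange below 0.2 rad/s and x of sleeve_b in the frame of bin_sleeve between -0.075 and 0.075 m and y of sleeve_b in the frame of bin_sleeve between -0.06 and 0.06 m and x of elbow_a in the frame of bin_elbow between -0.075 and 0.075 m and y of elbow_a in the frame of bin_elbow between -0.06 and 0.06 m and z of each of elbow_a, elbow_b in the frame of bin_elbow below 0.012 m and x of elbow_b in the frame of bin_elbow between -0.075 and 0.075 m and y of elbow_b in the frame of bin_elbow between -0.06 and 0.06 m and x of flange in the frame of bin_flange between -0.075 and 0.075 m and y of flange in the frame of bin_flange between -0.06 and 0.06 m and z of flange in the frame of bin_flange below 0.012 m); the robot touches nothing.
It fails at once if the tape roll is moved by more than 20 mm (distance of tape_roll from where it was at the start of the episode above 0.02 m).
It fails at once if the grease tin is moved by more than 20 mm (distance of grease_tin from where it was at the start of the episode above 0.02 m).
It also fails if it takes over 122 s, if anything falls off the work surface, if the arm or the gripper's body presses on something with over 40 N, if the wrist force passes 120 N, or if a joint passes its speed limit or range.

## Robot

A 6-joint arm with a two-finger parallel gripper is mounted at the origin on the work surface. World frame = base frame: x ahead of the robot, y to its left, z up, the work surface at z = 0. Lengths are in m, angles in rad, forces in N, time in s.
With the tool pointing down it reaches from about 0.3 to 0.875 m from the base axis. Payload 6.4 kg.
Tool frame: the origin (TCP) lies at the very end of the fingers, on their centre line; the grasp point (between the pads) lies 19 mm behind it (ctrl.tcp_to_grasp is the distance from the TCP to the grasp point, in m); z points along the fingers, x is the direction in which the jaws open and shut, and the axes are right-handed (so a half turn about z gives the same grasp; the last joint's range is limited). The gripper opens to 88 mm and grips with 3 to 60 N. Pads are 18 mm wide; open, the fingers measure 123 mm over their backs; the gripper's body (75 mm by 187 mm) begins 45 mm behind the grasp point.
Start: joints at [-1.397, 0.181, 1.607, -0, 1.354, -0.206], TCP at [0.213, -0.534, 0.239] pointing down, gripper open.
Joint ranges: [-2.99, 2.99], [-0.89, 2.07], [0.3, 2.58], [-1.14, 4.28], [0, 2.63], [-3.12, 3.12]. Speed limits (rad/s): [2.57, 2.57, 3.01, 3.14, 3.14, 3.14].

## Interface

Orientations are given as [roll, pitch, yaw] about the fixed x, y, z axes, in that order (R = Rz(yaw) Ry(pitch) Rx(roll)).
In Python, from plant import readout, eyes, workorder, ctrl gives the robot as it stands.
- The arm moves only by the shell command python3 -m pendant 'ROWS' [OPENING] [FORCE]. ROWS is JSON, a list of rows, each a list of 6 numbers: the shift along the tool's x, y, z in cm, then the turn, a rotation vector about the tool's x, y, z in rad. In form: [[x, y, z, wx, wy, wz], ...]. A call has exactly 10 rows; each row is the pose to reach, as a shift and turn from the pose measured when the call began, along the tool's axes at that moment; what a row does not reach only later rows make up. A row lasts 1/12 s, in which the tool goes at most 41.7 mm and 7.16 degrees, less where a joint would pass 70% of its speed; a pose out of reach is approached as far as the arm can. A call with a gripper value outside its range is refused whole. OPENING is the gripper's target within -1 to 1 (shut at 1, half-way at 0, fully open at -1), set as the call begins (- or left out, the last holds). The fingers move at their own pace and stop on an object; FORCE is the grip in N (left out, the last holds). Time passes only in rows, so rows that repeat a pose let the fingers close, or fill a call up. It gives the time, the measured TCP pose, the force and the opening at its end, in the units of the state.
- readout.get_state(): the state, without advancing time (a new reading comes with each control period).
- eyes.camera(name): name is "scene" or "side" or "wrist"; returns a dict with "image" (384x512x3 uint8, red, green, blue), "depth" (384x512 float32, m along the optical axis (not along the pixel's ray), 0 where there is no reading), "fx", "fy", "cx", "cy" (pixels), "cam_to_world" (4x4, takes a point from camera to world coordinates); the wrist camera has in their place "mount" (4x4, takes a point from camera to tool coordinates, whose origin is the TCP and whose axes are the tool frame's). Camera axes: x right, y up, looking along -z (the intrinsics and any distortion apply to the point x, -y, -z); pixel columns grow to the right and rows downward; lengths in m; the calibration is good to about 2 mm. A picture is of the moment at which its call begins: read the wrist's pose just before it.
- workorder.close_job(): hands the job in, once; it reports no verdict.
The state is a dict: "time": time; "qpos": joint angles; "dq": joint speeds; "effort": joint torques, N m; "eef_pos": TCP position; "tcp_rot": TCP orientation; "wrist_force": force on the tool from outside, world axes, zero at the start; "torque": the same for the moment, N m; "opening": finger opening in m.
Only numpy, scipy, OpenCV 4.12 (cv2) and the standard library are available. Lean on these libraries where they do the work, as an engineer would, in place of code of your own. Each camera call takes 0.05 s, during which the arm holds its last target. There are 200 camera calls.

## Working session

There is one attempt and no reset: what is moved stays moved. The work goes in short steps, Python scripts to look and compute and a shell command to move; the robot and the scene stay as the last step left them, time stands still between calls to the robot, and variables do not carry over. Pictures are saved under pics/ and viewed, about 12 in all and at most 16, crops included, and the job is handed in when it is done.

```bash
ls; mkdir -p pics; python3 - <<'E'
from plant import readout, eyes, ctrl
import cv2,numpy as np
print(readout.get_state(), ctrl.tcp_to_grasp)
for n in ("scene","side"):
    c=eyes.camera(n); cv2.imwrite(f"pics/{n}0.png",cv2.resize(c["image"][...,::-1],(800,600)))
    np.savez(f"{n}0.npz",**c); print(n,c["fx"],c["cx"],c["cy"],c["cam_to_world"].round(3).tolist(),[k for k in c])
E
```

```text
pics
{'time': 0.0, 'qpos': array([-1.39730771e+00,  1.81548447e-01,  1.60796166e+00,  3.42251053e-06,
        1.35377228e+00, -2.06323699e-01]), 'dq': array([ 0.00061933, -0.00017351,  0.00065631, -0.00090144, -0.00035898,
        0.0002108 ]), 'effort': array([-7.63032040e-04, -4.33877778e+01, -3.41848111e+01,  7.02015054e-02,
        3.84779752e-02, -1.43189413e-04]), 'eef_pos': array([ 0.21309392, -0.5335084 ,  0.23782836]), 'tcp_rot': array([-3.14124322e+00,  1.65320486e-03, -1.19098446e+00]), 'wrist_force': array([ 0.05311454, -0.30575969,  0.92163749]), 'torque': array([-0.03274246, -0.02694481,  0.01138713]), 'opening': 0.0885461198620252} 0.0187
scene 476.24488200206275 254.4239922826249 194.652426030603 [[0.168, -0.721, 0.672, 1.236], [0.986, 0.127, -0.11, -0.121], [-0.006, 0.681, 0.732, 0.861], [0.0, 0.0, 0.0, 1.0]] ['image', 'depth', 'fx', 'fy', 'cx', 'cy', 'cam_to_world']
side 352.6228677648392 254.8434922511132 188.4285627888843 [[-0.96, 0.189, -0.204, 0.307], [-0.278, -0.672, 0.686, 0.644], [-0.007, 0.716, 0.698, 0.674], [0.0, 0.0, 0.0, 1.0]] ['image', 'depth', 'fx', 'fy', 'cx', 'cy', 'cam_to_world']
```

View pics/scene0.png

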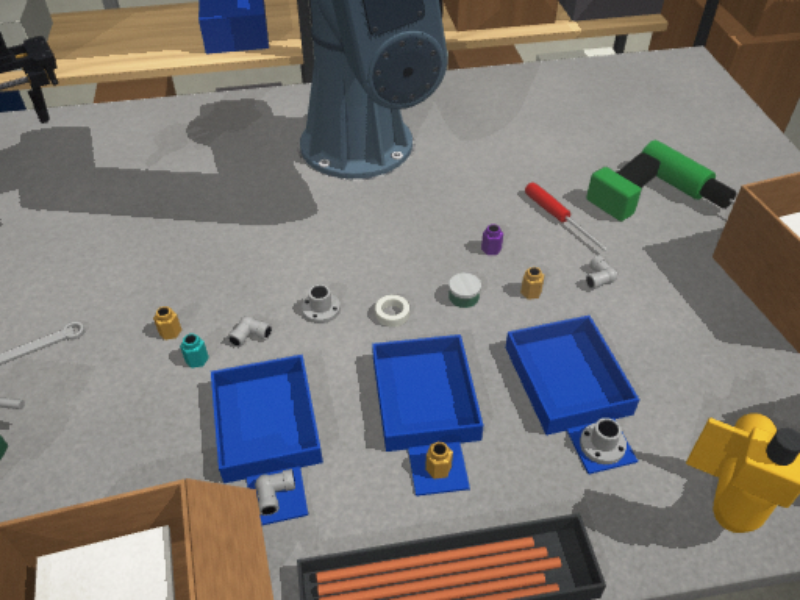

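View pics/side0.png

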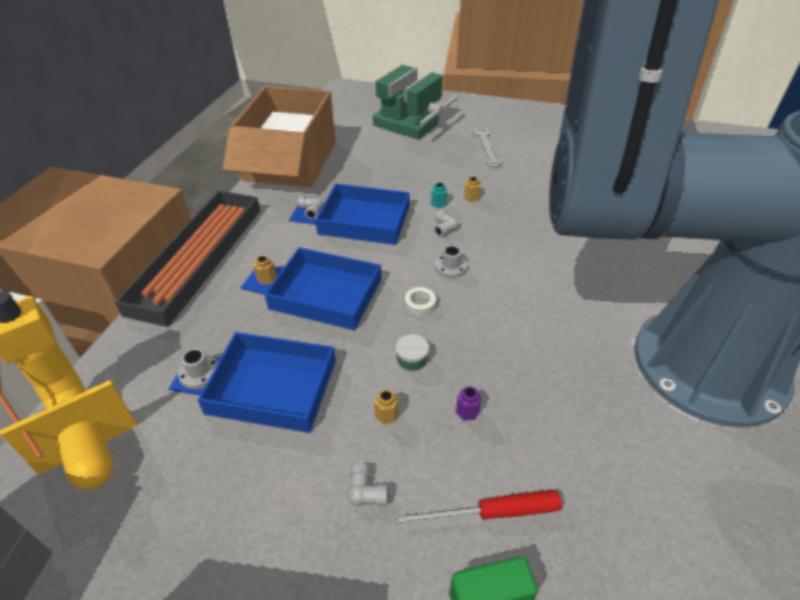

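The scene view shows, from left to right, the elbow bin (265,420), the sleeve bin (425,390) and the flange bin (570,370). The loose fittings are sleeves at (167,323) and (533,283), elbows at (250,330) and (602,273), and the flange at (320,302). The turquoise sleeve at (194,350) and the purple one at (492,240) are decoys.

```bash
cat > h.py <<'E'
import numpy as np,cv2
from scipy import ndimage
from scipy.spatial.transform import Rotation as R
def cloud(c,T=None):
    d=c["depth"]; T=c["cam_to_world"] if T is None else T
    v,u=np.mgrid[:d.shape[0],:d.shape[1]]
    P=np.stack([(u-c["cx"])/c["fx"]*d,-(v-c["cy"])/c["fy"]*d,-d],-1)
    W=P@T[:3,:3].T+T[:3,3]; W[d==0]=np.nan
    return W
def tool_T(s):
    T=np.eye(4); T[:3,:3]=R.from_euler("xyz",s["tcp_rot"]).as_matrix(); T[:3,3]=s["eef_pos"]; return T
def plan(*goals,start=None):
    """goals (x,y,z,yaw): print shift(cm) / turn of each goal from the previous one (tool frame, pointing down)"""
    from plant import readout
    T=tool_T(readout.get_state())
    for x,y,z,yaw in goals:
        G=R.from_euler("xyz",[np.pi,0,yaw]).as_matrix()
        best=min((G,G@np.diag([-1,-1,1])),key=lambda g:np.linalg.norm(R.from_matrix(T[:3,:3].T@g).as_rotvec()))
        print("goal",[x,y,z,round(yaw,3)],"shift cm",((np.array([x,y,z])-T[:3,3])@T[:3,:3]*100).round(2),"rv",R.from_matrix(T[:3,:3].T@best).as_rotvec().round(3))
        T=np.eye(4);T[:3,:3]=best;T[:3,3]=[x,y,z]
E
python3 - <<'E'
from h import *
for n in("scene","side"):
    c=np.load(f"{n}0.npz"); W=cloud(c); im=c["image"]
    roi=(W[...,0]>.25)&(W[...,0]<.9)&(W[...,1]>-.5)&(W[...,1]<.45)
    z0=np.median(W[roi][:,2]); print(n,"bench",z0)
    m=roi&(W[...,2]>.007+z0)&(W[...,2]<.08)
    L,k=ndimage.label(m)
    for i in range(1,k+1):
        q=L==i
        if q.sum()<40: continue
        p=W[q]; top=p[:,2].max(); t=p[p[:,2]>np.percentile(p[:,2],97)-.005]
        print(q.sum(),"min",p[:,:2].min(0).round(3),"max",p[:,:2].max(0).round(3),"top",top.round(4),"topmid",((t.min(0)+t.max(0))/2).round(4)[:2],"rgb",np.median(im[q],0))
E
```

```text
scene bench 0.0009591741100276607
653 min [0.25  0.387] max [0.321 0.45 ] top 0.064 topmid [0.2838 0.4199] rgb [44. 89. 51.]
251 min [0.251 0.295] max [0.393 0.371] top 0.028 topmid [0.2789 0.3175] rgb [159.  50.  47.]
190 min [0.332 0.169] max [0.364 0.204] top 0.0489 topmid [0.3456 0.185 ] rgb [77. 49. 97.]
261 min [0.416 0.315] max [0.474 0.363] top 0.0268 topmid [0.4424 0.3389] rgb [157. 156. 154.]
207 min [0.441 0.206] max [0.472 0.241] top 0.0495 topmid [0.4554 0.2227] rgb [125.  97.  56.]
342 min [0.42  0.089] max [0.472 0.14 ] top 0.0334 topmid [0.4456 0.1147] rgb [199. 201. 197.]
361 min [ 0.41  -0.139] max [ 0.466 -0.082] top 0.0435 topmid [ 0.4338 -0.1119] rgb [124. 123. 122.]
242 min [ 0.437 -0.03 ] max [0.492 0.023] top 0.021 topmid [ 0.4653 -0.0033] rgb [221.  221.5 209. ]
237 min [ 0.424 -0.362] max [ 0.458 -0.327] top 0.0485 topmid [ 0.4407 -0.3442] rgb [136. 103.  48.]
293 min [ 0.449 -0.255] max [ 0.494 -0.19 ] top 0.0281 topmid [ 0.4712 -0.2223] rgb [160. 160. 158.]
2347 min [0.548 0.151] max [0.78  0.296] top 0.0472 topmid [0.7407 0.2337] rgb [ 32.  55. 115.]
252 
[... 2063 characters left out ...]
d [0.4449 0.1159] rgb [193. 193. 189.]
385 min [0.855 0.313] max [0.899 0.372] top 0.08 topmid [0.8817 0.3373] rgb [193. 150.  48.]
254 min [0.328 0.176] max [0.359 0.204] top 0.0497 topmid [0.3436 0.1874] rgb [ 86.  43. 110.]
259 min [0.438 0.213] max [0.469 0.241] top 0.0498 topmid [0.4532 0.2242] rgb [145. 112.  56.]
2445 min [0.754 0.333] max [0.868 0.449] top 0.08 topmid [0.8258 0.3882] rgb [155. 119.  37.]
465 min [0.413 0.315] max [0.471 0.366] top 0.0287 topmid [0.4413 0.3398] rgb [163. 162. 159.]
573 min [0.25  0.301] max [0.392 0.372] top 0.0281 topmid [0.2761 0.3198] rgb [175.  41.  37.]
970 min [0.25  0.391] max [0.317 0.45 ] top 0.0638 topmid [0.2829 0.4205] rgb [ 54. 149.  75.]
```

```bash
python3 - <<'E'
from h import *
from scipy.optimize import least_squares
W=np.concatenate([ (lambda w:w[np.isfinite(w).all(1)])(cloud(np.load(f"{n}0.npz")).reshape(-1,3)) for n in("scene","side")])
def box(x0,x1,y0,y1,z0,z1): 
    return W[(W[:,0]>x0)&(W[:,0]<x1)&(W[:,1]>y0)&(W[:,1]<y1)&(W[:,2]>z0)&(W[:,2]<z1)]
for n,b in dict(elbow=(.53,.722,-.29,-.12),sleeve=(.53,.711,-.07,.1),flange=(.53,.73,.14,.31)).items():
    p=box(*b,.032,.043)
    r=cv2.minAreaRect((p[:,:2]*1000).astype(np.float32)); print("bin",n,len(p),r)
def seg(p,a,b):
    t=np.clip(((p-a)@(b-a))/((b-a)@(b-a)),0,1); return np.linalg.norm(p-a-t[:,None]*(b-a),axis=1)
for n,b in dict(L=(.435,.505,-.262,-.182),R=(.405,.482,.308,.373)).items():
    p=box(*b,.021,.032)[:,:2]*1000; full=box(*b,.008,.032)[:,:2]*1000
    def f(v,pts=p):
        c,s=np.cos(v[2]),np.sin(v[2]); q=(pts-v[:2])@np.array([[c,-s],[s,c]])
        k=np.array([-11.5,-11.5]); return np.minimum(seg(q,k,np.array([24.5,-11.5])),seg(q,k,np.array([-11.5,24.5])))
    best=sorted((least_squares(f,[*full.mean(0),a],loss="soft_l1") for a in np.arange(-3,3.2,.5)),key=lambda r:r.cost)
    # length position check: extents in own frame of all points above 8mm
    v=best[0].x; c,s=np.cos(v[2]),np.sin(v[2]); q=(full-v[:2])@np.array([[c,-s],[s,c]])
    print("elbow",n,[(round(r.cost,1),r.x.round(3)) for r in best[:1]+best[-1:]],"ext",q.min(0).round(1),q.max(0).round(1))
E
```

```text
bin elbow 841 ((633.2467651367188, -206.1558380126953), (163.1801300048828, 137.87112426757812), 3.980473756790161)
bin sleeve 897 ((629.3148803710938, 15.332366943359375), (134.5999298095703, 164.3399200439453), 87.40292358398438)
bin flange 1107 ((633.3087158203125, 223.93142700195312), (163.78591918945312, 133.04562377929688), 4.703933238983154)
elbow L [(np.float64(772.4), array([ 472.807, -221.343,   -0.596])), (np.float64(1633.6), array([ 463.767, -219.715,    1.542]))] ext [-24.1 -24.3] [28.2 25.8]
elbow R [(np.float64(1569.4), array([443.558, 340.979,  -2.874])), (np.float64(2945.0), array([445.904, 350.929,   1.241]))] ext [-26.  -23.5] [26.4 29.9]
```

```bash
python3 -c "
from h import *
plan((.44,-.30,.24,-1.571))"
```

```text
goal [0.44, -0.3, 0.24, -1.571] shift cm [-13.28 -29.73  -0.18] rv [-0.     0.002  0.38 ]
```

```bash
python3 -m pendant '[[-1,-3,0,0,0,0.04],[-3,-6.5,0,0,0,0.08],[-4.5,-10,0,0,0,0.13],[-6.5,-14,0,0,0,0.17],[-8,-18,0,0,0,0.22],[-9.8,-22,0,0,0,0.27],[-11.5,-25.7,0,0,0,0.33],[-12.6,-28.4,0,0,0,0.36],[-13.1,-29.5,0,0,0,0.38],[-13.3,-29.7,0,0,0,0.38]]' -1 30; python3 - <<'E'
from plant import readout, eyes
import cv2,numpy as np
s=readout.get_state(); c=eyes.camera("wrist"); np.savez("w1.npz",**c,pos=s["eef_pos"],rot=s["tcp_rot"])
cv2.imwrite("pics/w1.png",cv2.resize(c["image"][...,::-1],(800,600)))
print(s["eef_pos"],s["tcp_rot"],s["time"],c["fx"],c["mount"].round(3).tolist())
E
```

```text
time: 0.93
eef_pos: [0.4411, -0.2975, 0.2379]
tcp_rot: [3.141, 0.002, -1.568]
wrist_force: [-0.7, 0.4, 0.0]
opening: 0.0878
[ 0.44112183 -0.29750327  0.23786856] [ 3.14121357e+00  2.38792323e-03 -1.56775395e+00] 0.9333 282.8904848256959 [[1.0, -0.002, 0.0, -0.001], [-0.002, -0.95, -0.313, -0.081], [0.001, 0.313, -0.95, -0.146], [0.0, 0.0, 0.0, 1.0]]
```

View pics/w1.png

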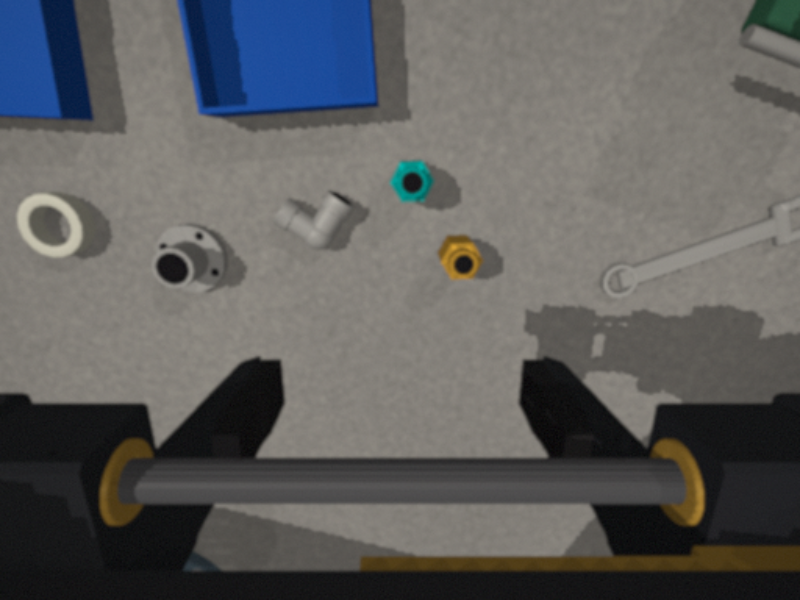

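The wrist view shows the brass sleeve at (461,258), the turquoise decoy at (412,181), an elbow at (318,218) and the flange at (180,262). This agrees with the overhead estimates. Next I'll close in on the left sleeve to get its hexagon angle.

```bash
cat > look.py <<'E'
import sys
from h import *
from plant import readout, eyes
def hexyaw(tag,x,y,view=True):
    s=readout.get_state(); c=eyes.camera("wrist"); T=tool_T(s)@c["mount"]; W=cloud(c,T)
    np.savez(tag+".npz",**c,pos=s["eef_pos"],rot=s["tcp_rot"])
    near=np.hypot(W[...,0]-x,W[...,1]-y)<.03
    neck=near&(W[...,2]>.041); n=W[neck]; print("t",s["time"],"pos",s["eef_pos"].round(4),"neck",((n.min(0)+n.max(0))/2).round(4),"span",np.ptp(n,axis=0).round(4))
    cx,cy=((n.min(0)+n.max(0))/2)[:2]
    # orthorectify onto plane z=.036
    N=240; g=(np.arange(N)-N/2)*.00025; X,Y=np.meshgrid(cx+g,cy+g,indexing="ij")
    P=(np.stack([X,Y,np.full_like(X,.037)],-1)-T[:3,3])@T[:3,:3]
    u=c["cx"]+c["fx"]*P[...,0]/-P[...,2]; v=c["cy"]-c["fy"]*P[...,1]/-P[...,2]
    o=cv2.remap(c["image"],u.astype(np.float32),v.astype(np.float32),cv2.INTER_CUBIC)
    cv2.imwrite(f"pics/{tag}o.png",cv2.resize(o[...,::-1],(480,480)))
    p=W[near&(W[...,2]>.031)&(W[...,2]<.040)][:,:2]-[cx,cy]
    a=np.radians(np.arange(0,60,2)); 
    e=[np.ptp(p@[np.cos(t),np.sin(t)])+np.ptp(p@[np.cos(t+np.pi/3),np.sin(t+np.pi/3)])+np.ptp(p@[np.cos(t+2*np.pi/3),np.sin(t+2*np.pi/3)]) for t in a]
    print("pts",len(p),"best flat dir deg",np.degrees(a[np.argmin(e)]),"mean width",min(e)/3,max(e)/3)
E
python3 -c "
from h import *
plan((.44,-.344,.13,-1.571))"
```

```text
goal [0.44, -0.344, 0.13, -1.571] shift cm [ 4.6   0.03 10.77] rv [0.001 0.002 0.003]
```

```bash
python3 -m pendant '[[0.5,0,1.5,0,0,0],[1.3,0,3.5,0,0,0],[2.2,0,5.5,0,0,0],[3.1,0,7.5,0,0,0],[3.9,0,9.3,0,0,0],[4.4,0,10.3,0,0,0],[4.6,0,10.7,0,0,0],[4.6,0,10.8,0,0,0],[4.6,0,10.8,0,0,0],[4.6,0,10.8,0,0,0]]' -0.1 30; python3 -c "
from look import *
hexyaw('s1',.44,-.344)"
```

```text
time: 1.82
eef_pos: [0.4407, -0.3445, 0.1308]
tcp_rot: [-3.141, 0.001, -1.567]
wrist_force: [0.6, 0.9, 1.1]
opening: 0.0484
t 1.8167 pos [ 0.4407 -0.3445  0.1308] neck [ 0.4467 -0.344   0.1372] span [0.0416 0.0597 0.1923]
pts 424 best flat dir deg 2.0 mean width 0.03035701253970142 0.03428996403069096
```

View pics/s1o.png

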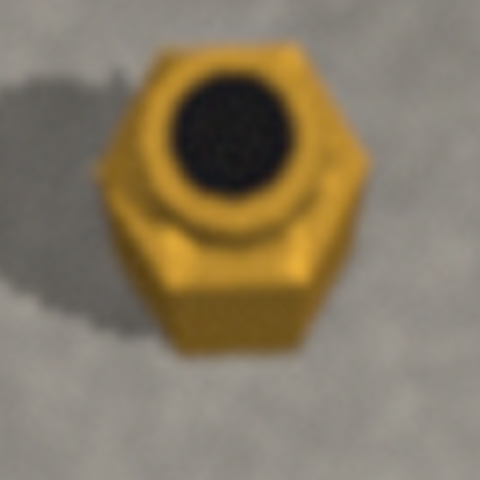

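```bash
python3 -c "
from h import *
plan((.439,-.3446,.06,-1.012),(.439,-.3446,.007,-1.012))"
```

```text
goal [0.439, -0.3446, 0.06, -1.012] shift cm [0.02 0.18 7.09] rv [-0.001  0.001 -0.555]
goal [0.439, -0.3446, 0.007, -1.012] shift cm [ 0.  -0.   5.3] rv [0. 0. 0.]
```

```bash
python3 -m pendant '[[0,0.2,1,0,0,-0.11],[0,0.2,2.2,0,0,-0.22],[0,0.2,3.4,0,0,-0.33],[0,0.2,4.6,0,0,-0.44],[0,0.2,5.6,0,0,-0.53],[0,0.2,7,0,0,-0.555],[0,0.2,8.8,0,0,-0.555],[0,0.2,10.4,0,0,-0.555],[0,0.2,11.8,0,0,-0.555],[0,0.2,12.3,0,0,-0.555]]' -0.1 30
python3 -m pendant '[[0,0,0,0,0,0],[0,0,0,0,0,0],[0,0,0,0,0,0],[0,0,0,0,0,0],[0,0,0,0,0,0],[0,0,0,0,0,0],[0,0,0,0,0,0],[0,0,0,0,0,0],[0,0,0,0,0,0],[0,0,0,0,0,0]]' 1 35
```

```text
time: 2.7
eef_pos: [0.4385, -0.3434, 0.0069]
tcp_rot: [-3.141, 0.002, -1.012]
wrist_force: [-0.2, 0.1, -0.2]
opening: 0.0483
time: 3.53
eef_pos: [0.4393, -0.3441, 0.0081]
tcp_rot: [-3.141, -0.0, -1.012]
wrist_force: [-0.7, 0.8, 6.6]
opening: 0.0294
```

```bash
python3 -c "
from h import *
plan((.4393,-.3441,.11,-1.012),(.664,.014,.11,-1.571),(.664,.014,.0135,-1.571))"
```

```text
goal [0.4393, -0.3441, 0.11, -1.012] shift cm [-0.000e+00 -1.000e-02 -1.019e+01] rv [-0.001 -0.     0.   ]
goal [0.664, 0.014, 0.11, -1.571] shift cm [-18.45 -38.04  -0.  ] rv [-0.    -0.     0.559]
goal [0.664, 0.014, 0.0135, -1.571] shift cm [-0.   -0.    9.65] rv [0. 0. 0.]
```

```bash
python3 -m pendant '[[0,0,-0.6,0,0,0],[0,0,-2,0,0,0],[0,0,-4.2,0,0,0],[0,0,-6.6,0,0,0],[-0.3,-0.7,-8.6,0,0,0],[-1.2,-2.5,-9.8,0,0,0],[-2.6,-5.3,-10.2,0,0,0],[-4.2,-8.6,-10.2,0,0,0],[-5.8,-12,-10.2,0,0,0],[-7.4,-15.2,-10.2,0,0,0]]' 1 35
python3 -m pendant '[[-1.6,-3.3,0,0,0,0.08],[-3.2,-6.6,0,0,0,0.16],[-4.8,-9.9,0,0,0,0.24],[-6.4,-13.2,0,0,0,0.32],[-8,-16.5,0,0,0,0.4],[-9.4,-19.4,0,0,0,0.48],[-10.4,-21.5,0,0,0,0.53],[-10.9,-22.5,0,0,0,0.56],[-11.05,-22.84,0,0,0,0.56],[-11.05,-22.84,0,0,0,0.56]]' 1 35;  python3 -c "
from h import *
plan((.664,.014,.0135,-1.571))"
```

```text
time: 4.37
eef_pos: [0.5292, -0.1993, 0.1106]
tcp_rot: [-3.141, 0.0, -1.012]
wrist_force: [0.2, -0.1, -1.6]
opening: 0.0292
time: 5.2
eef_pos: [0.6641, 0.0163, 0.1104]
tcp_rot: [3.141, 0.001, -1.57]
wrist_force: [0.6, -0.3, -1.0]
opening: 0.0297
goal [0.664, 0.014, 0.0135, -1.571] shift cm [0.23 0.01 9.69] rv [0.    0.001 0.001]
```

```bash
python3 -m pendant '[[0.1,0,1.2,0,0,0],[0.2,0,2.8,0,0,0],[0.2,0,4.6,0,0,0],[0.2,0,6.3,0,0,0],[0.2,0,7.8,0,0,0],[0.2,0,8.8,0,0,0],[0.2,0,9.3,0,0,0],[0.2,0,9.6,0,0,0],[0.2,0,9.7,0,0,0],[0.2,0,9.7,0,0,0]]' 1 35
python3 -m pendant '[[0,0,0,0,0,0],[0,0,0,0,0,0],[0,0,0,0,0,0],[0,0,0,0,0,0],[0,0,0,0,0,0],[0,0,0,0,0,0],[0,0,-1,0,0,0],[0,0,-3,0,0,0],[0,0,-5.5,0,0,0],[0,0,-8,0,0,0]]' 0 35;  python3 -c "
from h import *
plan((.4545,.2235,.13,-1.571))"
```

```text
time: 6.03
eef_pos: [0.6646, 0.0142, 0.014]
tcp_rot: [-3.141, 0.0, -1.57]
wrist_force: [1.0, 0.1, -1.9]
opening: 0.0297
time: 6.87
eef_pos: [0.664, 0.0142, 0.0949]
tcp_rot: [3.141, 0.001, -1.57]
wrist_force: [0.5, 1.0, 0.4]
opening: 0.0441
goal [0.4545, 0.2235, 0.13, -1.571] shift cm [-20.96  20.93  -3.49] rv [0.    0.001 0.001]
```

```bash
python3 -m pendant '[[-1.5,1.5,-1,0,0,0],[-4,4,-2,0,0,0],[-6.8,6.8,-3,0,0,0],[-9.6,9.6,-3.5,0,0,0],[-12.4,12.4,-3.5,0,0,0],[-15.2,15.2,-3.5,0,0,0],[-18,18,-3.5,0,0,0],[-20,20,-3.5,0,0,0],[-20.8,20.8,-3.5,0,0,0],[-21,20.9,-3.5,0,0,0]]' -0.1 30; python3 - <<'E'
import re
s=open("look.py").read().replace('(W[...,2]>.041)','(W[...,2]>.041)&(W[...,2]<.053)')
open("look.py","w").write(s)
from look import *
hexyaw('s2',.4545,.2235)
E
```

```text
time: 7.7
eef_pos: [0.4535, 0.2253, 0.1308]
tcp_rot: [-3.141, 0.001, -1.567]
wrist_force: [0.1, -0.2, -0.3]
opening: 0.0486
t 7.7 pos [0.4535 0.2253 0.1308] neck [0.4518 0.2235 0.0447] span [0.0229 0.0218 0.0073]
pts 429 best flat dir deg 58.00000000000001 mean width 0.030243715972444143 0.03410995740843149
```

View pics/s2o.png

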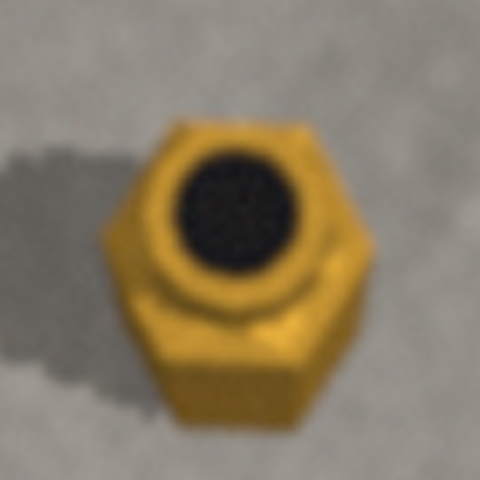

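```bash
python3 -m pendant '[[0.1,0,1,0,0,-0.1],[0.2,0,2.2,0,0,-0.2],[0.2,0,3.4,0,0,-0.3],[0.2,0,4.6,0,0,-0.4],[0.2,0,5.8,0,0,-0.485],[0.2,0,7.4,0,0,-0.485],[0.2,0,9.2,0,0,-0.485],[0.2,0,10.8,0,0,-0.485],[0.2,0,11.9,0,0,-0.485],[0.2,0,12.3,0,0,-0.485]]' -0.1 30
python3 -m pendant '[[0,0,0,0,0,0],[0,0,0,0,0,0],[0,0,0,0,0,0],[0,0,0,0,0,0],[0,0,0,0,0,0],[0,0,0,0,0,0],[0,0,0,0,0,0],[0,0,0,0,0,0],[0,0,0,0,0,0],[0,0,0,0,0,0]]' 1 35;  python3 -c "
from h import *
plan((.594,.017,.11,-1.571))"
```

```text
time: 8.58
eef_pos: [0.4551, 0.2215, 0.0062]
tcp_rot: [3.141, 0.0, -1.084]
wrist_force: [-0.4, 0.1, -0.1]
opening: 0.0483
time: 9.42
eef_pos: [0.4557, 0.2216, 0.0069]
tcp_rot: [-3.141, -0.0, -1.084]
wrist_force: [-0.4, -1.0, 6.2]
opening: 0.0296
goal [0.594, 0.017, 0.11, -1.571] shift cm [ 24.55  -2.65 -10.31] rv [-0.     0.     0.487]
```

```bash
python3 -m pendant '[[0,0,-0.6,0,0,0],[0,0,-2,0,0,0],[0,0,-4.2,0,0,0],[0,0,-6.6,0,0,0],[0.6,-0.1,-8.6,0,0,0],[2.5,-0.3,-9.8,0,0,0],[5,-0.5,-10.3,0,0,0],[8,-0.8,-10.3,0,0,0],[11,-1.2,-10.3,0,0,0],[13.5,-1.5,-10.3,0,0,0]]' 1 35
python3 -m pendant '[[2,-0.2,0,0,0,0.08],[4,-0.4,0,0,0,0.16],[6,-0.6,0,0,0,0.24],[8,-0.8,0,0,0,0.32],[9.6,-1,0,0,0,0.4],[10.6,-1.1,0,0,0,0.46],[11,-1.15,0,0,0,0.487],[11.05,-1.15,0,0,0,0.487],[11.05,-1.15,0,0,0,0.487],[11.05,-1.15,0,0,0,0.487]]' 1 35;  python3 -c "
from h import *
plan((.594,.017,.0125,-1.571))"
```

```text
time: 10.25
eef_pos: [0.5327, 0.108, 0.1102]
tcp_rot: [-3.141, -0.0, -1.084]
wrist_force: [-0.6, 0.2, -2.1]
opening: 0.0298
time: 11.08
eef_pos: [0.5939, 0.0164, 0.11]
tcp_rot: [3.141, 0.0, -1.569]
wrist_force: [-0.4, -0.7, -1.7]
opening: 0.0295
goal [0.594, 0.017, 0.0125, -1.571] shift cm [-0.05 -0.02  9.75] rv [0.    0.    0.002]
```

```bash
python3 -m pendant '[[0,0,1.2,0,0,0],[0,0,2.8,0,0,0],[0,0,4.6,0,0,0],[0,0,6.3,0,0,0],[0,0,7.8,0,0,0],[0,0,8.8,0,0,0],[0,0,9.4,0,0,0],[0,0,9.7,0,0,0],[0,0,9.7,0,0,0],[0,0,9.7,0,0,0]]' 1 35
python3 -m pendant '[[0,0,0,0,0,0],[0,0,0,0,0,0],[0,0,0,0,0,0],[0,0,0,0,0,0],[0,0,0,0,0,0],[0,0,0,0,0,0],[0,0,-1,0,0,0],[0,0,-3,0,0,0],[0,0,-5.5,0,0,0],[0,0,-8,0,0,0]]' 0 35
python3 -m pendant '[[1,1.2,-1,0,0,0],[2.7,3.3,-1.5,0,0,0],[4.7,5.8,-1.5,0,0,0],[6.7,8.3,-1.5,0,0,0],[8.7,10.8,-1.5,0,0,0],[10.7,13.2,-1.5,0,0,0],[12,14.9,-1.5,0,0,0],[12.7,15.7,-1.5,0,0,0],[12.9,16,-1.5,0,0,0],[12.9,16,-1.5,0,0,0]]' -0.3 35
python3 - <<'E'
from h import *
from plant import eyes
plan((.4338,-.1118,.0155,-1.571))
c=eyes.camera("scene"); cv2.imwrite("pics/scene1.png",cv2.resize(c["image"][150:350,100:420,::-1],(800,500)))
W=cloud(c); m=(np.hypot(W[...,0]-.434,W[...,1]+.112)<.03)&(W[...,2]>.036)&(W[...,2]<.047); p=W[m]; print(m.sum(),((p.min(0)+p.max(0))/2).round(4))
E
```

```text
time: 11.92
eef_pos: [0.5943, 0.0165, 0.0136]
tcp_rot: [-3.141, 0.0, -1.569]
wrist_force: [0.5, 0.1, -1.0]
opening: 0.0292
time: 12.75
eef_pos: [0.5938, 0.0166, 0.0946]
tcp_rot: [3.141, 0.001, -1.569]
wrist_force: [-0.3, 0.2, -0.4]
opening: 0.0443
time: 13.58
eef_pos: [0.4343, -0.1131, 0.1102]
tcp_rot: [-3.141, 0.0, -1.57]
wrist_force: [0.1, 0.3, -0.2]
opening: 0.0573
goal [0.4338, -0.1118, 0.0155, -1.571] shift cm [-0.13  0.05  9.47] rv [-0.     0.     0.001]
119 [ 0.4346 -0.1126  0.0401]
```

View pics/scene1.png

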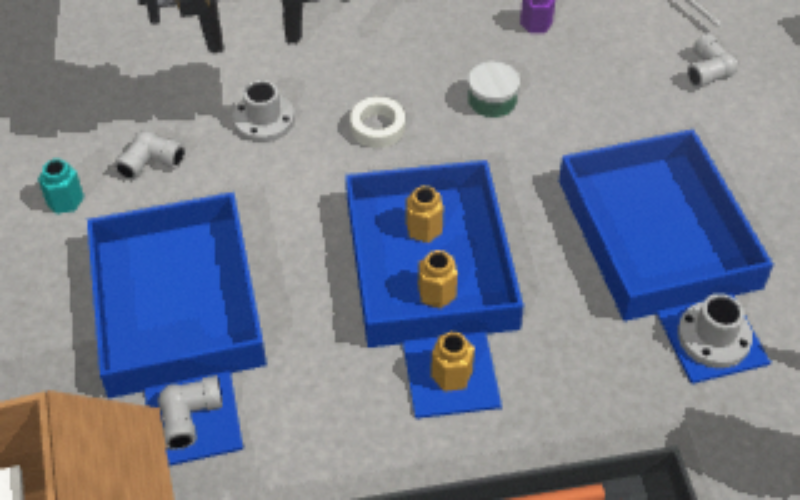

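Both sleeves are standing in their bin, at crop pixels (425,215) and (437,278). Now the flange.

```bash
python3 -m pendant '[[-0.1,0,1.2,0,0,0],[-0.1,0,2.8,0,0,0],[-0.1,0,4.6,0,0,0],[-0.1,0,6.3,0,0,0],[-0.1,0,7.7,0,0,0],[-0.1,0,8.6,0,0,0],[-0.1,0,9.1,0,0,0],[-0.1,0,9.4,0,0,0],[-0.1,0,9.4,0,0,0],[-0.1,0,9.4,0,0,0]]' -0.3 40
python3 -m pendant '[[0,0,0,0,0,0],[0,0,0,0,0,0],[0,0,0,0,0,0],[0,0,0,0,0,0],[0,0,0,0,0,0],[0,0,0,0,0,0],[0,0,0,0,0,0],[0,0,0,0,0,0],[0,0,0,0,0,0],[0,0,0,0,0,0]]' 1 40;  python3 -c "
from h import *
plan((.633,.224,.11,-1.571))"
```

```text
time: 14.47
eef_pos: [0.4354, -0.1118, 0.0166]
tcp_rot: [-3.14, -0.0, -1.569]
wrist_force: [-0.2, -1.1, 1.6]
opening: 0.0572
time: 15.3
eef_pos: [0.4357, -0.1122, 0.017]
tcp_rot: [-3.14, -0.001, -1.569]
wrist_force: [-1.3, -0.9, 4.9]
opening: 0.0328
goal [0.633, 0.224, 0.11, -1.571] shift cm [-33.58 -19.79  -9.28] rv [-0.002 -0.001  0.002]
```

```bash
python3 -m pendant '[[0,0,-0.6,0,0,0],[0,0,-2,0,0,0],[0,0,-4,0,0,0],[0,0,-6.2,0,0,0],[-0.7,-0.4,-8,0,0,0],[-2.4,-1.4,-9,0,0,0],[-4.8,-2.8,-9.3,0,0,0],[-7.6,-4.5,-9.3,0,0,0],[-10.6,-6.2,-9.3,0,0,0],[-13.6,-8,-9.3,0,0,0]]' 1 40
python3 -m pendant '[[-3,-1.8,0,0,0,0],[-6,-3.5,0,0,0,0],[-9,-5.3,0,0,0,0],[-12,-7.1,0,0,0,0],[-15,-8.8,0,0,0,0],[-17.6,-10.4,0,0,0,0],[-19.2,-11.3,0,0,0,0],[-19.9,-11.7,0,0,0,0],[-20,-11.8,0,0,0,0],[-20,-11.8,0,0,0,0]]' 1 40;  python3 -c "
from h import *
plan((.633,.224,.022,-1.571))"
```

```text
time: 16.13
eef_pos: [0.5151, 0.0255, 0.1099]
tcp_rot: [-3.141, -0.0, -1.57]
wrist_force: [1.2, 0.0, -3.2]
opening: 0.0328
time: 16.97
eef_pos: [0.6321, 0.2253, 0.109]
tcp_rot: [3.14, -0.001, -1.57]
wrist_force: [-0.0, -0.4, -4.0]
opening: 0.0331
goal [0.633, 0.224, 0.022, -1.571] shift cm [ 0.12 -0.1   8.7 ] rv [ 0.001 -0.001  0.001]
```

```bash
python3 -m pendant '[[0.1,0,1.2,0,0,0],[0.1,-0.1,2.6,0,0,0],[0.1,-0.1,4.2,0,0,0],[0.1,-0.1,5.7,0,0,0],[0.1,-0.1,7,0,0,0],[0.1,-0.1,7.9,0,0,0],[0.1,-0.1,8.4,0,0,0],[0.1,-0.1,8.7,0,0,0],[0.1,-0.1,8.7,0,0,0],[0.1,-0.1,8.7,0,0,0]]' 1 40
python3 -m pendant '[[0,0,0,0,0,0],[0,0,0,0,0,0],[0,0,0,0,0,0],[0,0,0,0,0,0],[0,0,0,0,0,0],[0,0,0,0,0,0],[0,0,-1,0,0,0],[0,0,-3,0,0,0],[0,0,-5.5,0,0,0],[0,0,-8,0,0,0]]' -0.1 35
python3 -c "
from h import *
plan((.44,.341,.13,-1.571))"
```

```text
time: 17.8
eef_pos: [0.6337, 0.2244, 0.0226]
tcp_rot: [-3.141, -0.001, -1.57]
wrist_force: [0.6, -0.2, -2.8]
opening: 0.033
time: 18.63
eef_pos: [0.6332, 0.2243, 0.1036]
tcp_rot: [3.141, -0.001, -1.57]
wrist_force: [0.8, 0.2, -0.6]
opening: 0.0486
goal [0.44, 0.341, 0.13, -1.571] shift cm [-11.69  19.31  -2.63] rv [ 0.001 -0.001  0.001]
```

```bash
cat > elb.py <<'E'
from look import *
from scipy.optimize import least_squares
def seg(p,a,b):
    t=np.clip(((p-a)@(b-a))/((b-a)@(b-a)),0,1); return np.linalg.norm(p-a-t[:,None]*(b-a),axis=1)
def elbow(tag,x,y,yaw):
    s=readout.get_state(); c=eyes.camera("wrist"); W=cloud(c,tool_T(s)@c["mount"])
    cv2.imwrite(f"pics/{tag}.png",cv2.resize(c["image"][...,::-1],(640,480)))
    near=np.hypot(W[...,0]-x,W[...,1]-y)<.042
    p=W[near&(W[...,2]>.022)&(W[...,2]<.032)][:,:2]*1000
    full=W[near&(W[...,2]>.009)&(W[...,2]<.032)][:,:2]*1000
    def loc(v,q): C,S=np.cos(v[2]),np.sin(v[2]); return (q-v[:2])@np.array([[C,-S],[S,C]])
    k=np.array([-11.5,-11.5])
    f=lambda v:(lambda q:np.minimum(seg(q,k,np.array([24.5,-11.5])),seg(q,k,np.array([-11.5,24.5]))))(loc(v,p))
    v=least_squares(f,[x*1000,y*1000,yaw],loss="soft_l1",f_scale=3).x; q=loc(v,full)
    print("elbow",v.round(3),"ext",q.min(0).round(1),q.max(0).round(1),len(p))
    C,S=np.cos(v[2]),np.sin(v[2])
    for n,g,a in(("legx",(13,-11.5),np.pi/2),("legy",(-11.5,13),0)):
        gx,gy=v[0]+C*g[0]-S*g[1],v[1]+S*g[0]+C*g[1]; w=(v[2]+a+np.pi/2)%np.pi-np.pi/2
        print(n); plan((gx/1000,gy/1000,.007,w))
E
python3 -m pendant '[[-0.9,1.5,-0.8,0,0,0],[-2.4,4,-1.6,0,0,0],[-4.1,6.8,-2.3,0,0,0],[-5.8,9.6,-2.6,0,0,0],[-7.5,12.4,-2.6,0,0,0],[-9.2,15.2,-2.6,0,0,0],[-10.7,17.7,-2.6,0,0,0],[-11.4,18.9,-2.6,0,0,0],[-11.7,19.3,-2.6,0,0,0],[-11.7,19.3,-2.6,0,0,0]]' -0.1 35
python3 -c "
from elb import *
elbow('e1',.4435,.341,-2.874)"
```

```text
time: 19.47
eef_pos: [0.44, 0.3417, 0.1303]
tcp_rot: [-3.142, -0.001, -1.568]
wrist_force: [-0.0, 0.6, -0.7]
opening: 0.0488
elbow [442.104 339.865  -2.861] ext [-22.7 -23.4] [25.9 26. ] 1228
legx
goal [np.float64(0.42642461704223816), np.float64(0.34730941849241687), 0.007, np.float64(-1.29)] shift cm [-0.62  1.46 12.33] rv [-0.    -0.001 -0.279]
legy
goal [np.float64(0.45675727222660295), np.float64(0.330563373303584), 0.007, np.float64(0.281)] shift cm [ 1.06 -1.57 12.33] rv [-1.000e-03 -0.000e+00  1.292e+00]
```

View pics/e1.png

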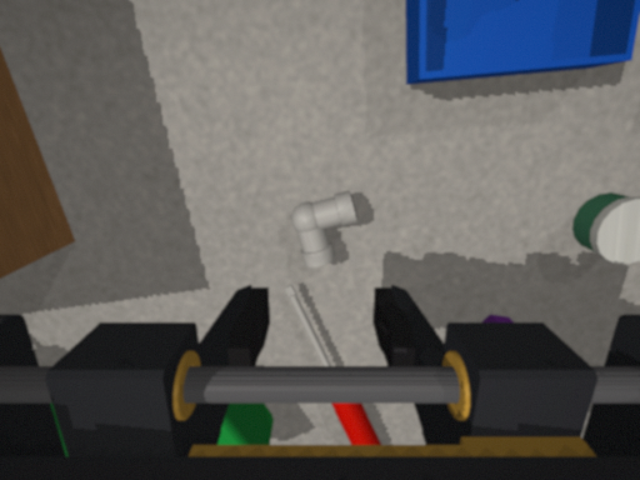

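```bash
python3 - <<'E'
from h import *
for n in("scene0","side0"):
    W=cloud(np.load(n+".npz")).reshape(-1,3); m=(W[:,0]>.3)&(W[:,0]<.55)&(W[:,1]>.38)&(W[:,1]<.6)&(W[:,2]>.05)&(W[:,2]<.4)
    p=W[m]; print(n,m.sum(), p.min(0) if m.any() else "", p.max(0) if m.any() else "")
E
```

```text
scene0 1789 [0.3007712  0.41498746 0.05001222] [0.5499176  0.59985888 0.15265351]
side0 164 [0.30001184 0.41929758 0.05042331] [0.31643507 0.45007442 0.06235107]
```

```bash
python3 - <<'E'
from h import *
W=cloud(np.load("scene0.npz")).reshape(-1,3); m=(W[:,0]>.33)&(W[:,0]<.5)&(W[:,1]>.38)&(W[:,1]<.6)&(W[:,2]>.05)&(W[:,2]<.4)
print(m.sum(), W[m].min(0), W[m].max(0))
E
```

```text
1034 [0.41919458 0.54275258 0.05001222] [0.49992926 0.59985888 0.15204224]
```

```bash
python3 -m pendant '[[-0.2,0.4,1,0,0,-0.1],[-0.4,0.8,2.4,0,0,-0.2],[-0.6,1.2,4,0,0,-0.28],[-0.65,1.35,5.8,0,0,-0.28],[-0.65,1.35,7.6,0,0,-0.28],[-0.65,1.35,9.3,0,0,-0.28],[-0.65,1.35,10.8,0,0,-0.28],[-0.65,1.35,11.8,0,0,-0.28],[-0.65,1.35,12.3,0,0,-0.28],[-0.65,1.35,12.5,0,0,-0.28]]' -0.05 35
python3 -m pendant '[[0,0,0,0,0,0],[0,0,0,0,0,0],[0,0,0,0,0,0],[0,0,0,0,0,0],[0,0,0,0,0,0],[0,0,0,0,0,0],[0,0,0,0,0,0],[0,0,0,0,0,0],[0,0,0,0,0,0],[0,0,0,0,0,0]]' 1 35;  python3 -c "
from h import *
plan((.428,.348,.11,-1.29),(.67,-.2,.11,-1.511))"
```

```text
time: 20.35
eef_pos: [0.4282, 0.3466, 0.0043]
tcp_rot: [3.141, -0.001, -1.291]
wrist_force: [-0.7, -1.1, 0.5]
opening: 0.0465
time: 21.18
eef_pos: [0.4289, 0.3469, 0.0048]
tcp_rot: [-3.141, -0.001, -1.29]
wrist_force: [1.7, -0.7, 4.5]
opening: 0.0243
goal [0.428, 0.348, 0.11, -1.29] shift cm [ -0.12   0.05 -10.52] rv [-0.    -0.001 -0.   ]
goal [0.67, -0.2, 0.11, -1.511] shift cm [59.36 -8.07 -0.  ] rv [ 0.    -0.     0.221]
```

```bash
python3 -m pendant '[[0,0,-0.6,0,0,0],[0,0,-2,0,0,0],[0,0,-4,0,0,0],[0,0,-6.4,0,0,0],[0.5,-0.1,-8.6,0,0,0],[2.2,-0.3,-10,0,0,0],[5,-0.6,-10.5,0,0,0],[8,-0.9,-10.5,0,0,0],[11.3,-1.3,-10.5,0,0,0],[14.6,-1.7,-10.5,0,0,0]]' 1 35
python3 -m pendant '[[3.4,-0.4,0,0,0,0],[6.8,-0.8,0,0,0,0],[10.2,-1.2,0,0,0,0],[13.6,-1.6,0,0,0,0],[17,-2,0,0,0,0],[20.4,-2.4,0,0,0,0],[23.8,-2.8,0,0,0,0],[27,-3.1,0,0,0,0],[29.8,-3.5,0,0,0,0],[32,-3.7,0,0,0,0]]' 1 35
python3 -c "
from h import *
plan((.655,-.193,.08,-1.511))"
```

```text
time: 22.02
eef_pos: [0.4849, 0.2104, 0.11]
tcp_rot: [3.141, -0.001, -1.289]
wrist_force: [-0.4, 0.2, -0.4]
opening: 0.0244
time: 22.85
eef_pos: [0.6094, -0.0887, 0.1098]
tcp_rot: [3.14, 0.0, -1.291]
wrist_force: [-0.1, 0.1, -2.0]
opening: 0.0242
goal [0.655, -0.193, 0.08, -1.511] shift cm [11.29 -1.5   2.98] rv [0.001 0.    0.22 ]
```

```bash
python3 -m pendant '[[1.5,-0.2,0,0,0,0.03],[3.5,-0.5,0,0,0,0.07],[5.5,-0.7,0,0,0,0.11],[7.5,-1,0,0,0,0.15],[9.3,-1.2,0.5,0,0,0.19],[10.5,-1.4,1.2,0,0,0.22],[11.1,-1.5,2,0,0,0.22],[11.3,-1.5,2.6,0,0,0.22],[11.3,-1.5,3,0,0,0.22],[11.3,-1.5,3,0,0,0.22]]' 1 35
python3 - <<'E'
from h import *
from plant import eyes
plan((.655,-.193,.010,-1.511))
c=eyes.camera("side"); cv2.imwrite("pics/side1.png",cv2.resize(c["image"][80:240,130:350,::-1],(800,582)))
E
```

```text
time: 23.68
eef_pos: [0.6537, -0.1916, 0.0777]
tcp_rot: [3.137, 0.002, -1.51]
wrist_force: [-0.3, 0.3, -2.1]
opening: 0.0243
goal [0.655, -0.193, 0.01, -1.511] shift cm [ 0.17 -0.16  6.77] rv [0.005 0.002 0.001]
```

View pics/side1.png

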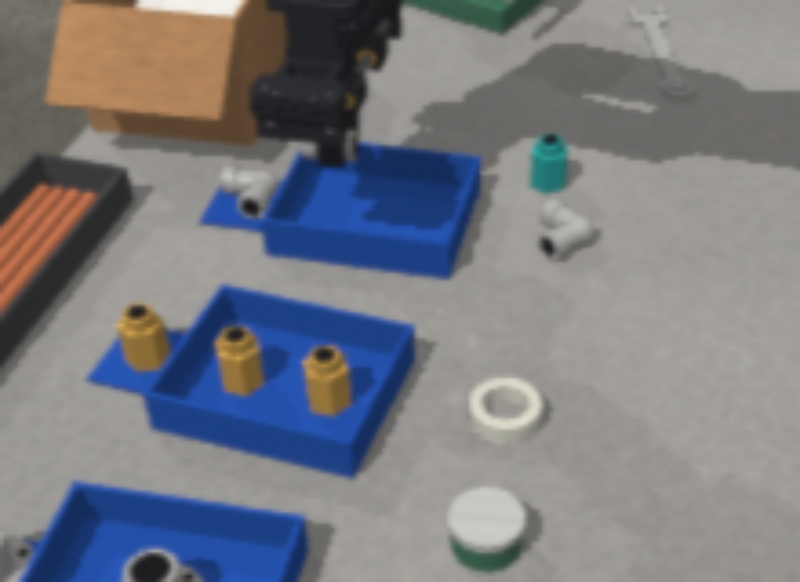

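```bash
python3 - <<'E'
from h import *
for n in("scene0","side0"):
    W=cloud(np.load(n+".npz")).reshape(-1,3)
    for y0,y1 in((-.35,-.25),(-.25,-.15)):
        m=(W[:,0]>.6)&(W[:,0]<.95)&(W[:,1]>y0)&(W[:,1]<y1)&(W[:,2]>.06)&(W[:,2]<.4)
        print(n,y0,m.sum(), W[m].min(0).round(3) if m.any() else"", W[m].max(0).round(3) if m.any() else "")
E
```

```text
scene0 -0.35 3743 [ 0.778 -0.35   0.06 ] [ 0.92  -0.25   0.134]
scene0 -0.25 1917 [ 0.775 -0.25   0.07 ] [ 0.916 -0.204  0.112]
side0 -0.35 852 [ 0.777 -0.35   0.06 ] [ 0.947 -0.25   0.133]
side0 -0.25 818 [ 0.773 -0.25   0.069] [ 0.939 -0.199  0.118]
```

```bash
python3 -m pendant '[[0.1,-0.1,0.7,0,0,0],[0.1,-0.1,1.8,0,0,0],[0.1,-0.1,3,0,0,0],[0.1,-0.1,4.2,0,0,0],[0.1,-0.1,5.3,0,0,0],[0.1,-0.1,6.1,0,0,0],[0.1,-0.1,6.5,0,0,0],[0.1,-0.1,6.7,0,0,0],[0.1,-0.1,6.75,0,0,0],[0.1,-0.1,6.75,0,0,0]]' 1 35
python3 -m pendant '[[0,0,0,0,0,0],[0,0,0,0,0,0],[0,0,0,0,0,0],[0,0,0,0,0,0],[0,0,0,0,0,0],[0,0,0,0,0,0],[0,0,-1,0,0,0],[0,0,-3,0,0,0],[0,0,-5.5,0,0,0],[0,0,-8,0,0,0]]' 0.1 35
python3 -c "
from h import *
plan((.472,-.221,.13,-1.511))"
```

```text
time: 24.57
eef_pos: [0.6553, -0.1927, 0.0114]
tcp_rot: [3.139, 0.001, -1.509]
wrist_force: [0.1, -0.8, -1.7]
opening: 0.0246
time: 25.4
eef_pos: [0.6551, -0.1926, 0.0924]
tcp_rot: [3.138, 0.002, -1.51]
wrist_force: [0.4, -0.5, 0.4]
opening: 0.0395
goal [0.472, -0.221, 0.13, -1.511] shift cm [ 1.71 18.46 -3.69] rv [0.004 0.002 0.001]
```

```bash
python3 -m pendant '[[0.2,1.5,-1,0,0,0],[0.4,4,-2,0,0,0],[0.6,6.7,-3,0,0,0],[0.9,9.5,-3.7,0,0,0],[1.1,12.2,-3.7,0,0,0],[1.4,14.8,-3.7,0,0,0],[1.6,17,-3.7,0,0,0],[1.7,18.1,-3.7,0,0,0],[1.7,18.4,-3.7,0,0,0],[1.7,18.5,-3.7,0,0,0]]' -0.1 35
python3 -c "
from elb import *
elbow('e2',.4728,-.2213,-.596)"
```

```text
time: 26.23
eef_pos: [0.4719, -0.2213, 0.1308]
tcp_rot: [3.139, 0.001, -1.51]
wrist_force: [-0.1, 0.3, 0.2]
opening: 0.0485
elbow [ 470.159 -223.028   -0.596] ext [-24.  -23.9] [25.3 25.3] 1175
legx
goal [np.float64(0.4744636695433424), np.float64(-0.2398424207398664), 0.007, np.float64(0.975)] shift cm [ 1.87 -0.13 12.37] rv [ 0.003 -0.     0.657]
legy
goal [np.float64(0.46793768159832994), np.float64(-0.20581432233073468), 0.007, np.float64(-0.596)] shift cm [-1.56  0.31 12.38] rv [ 0.002  0.002 -0.914]
```

View pics/e2.png

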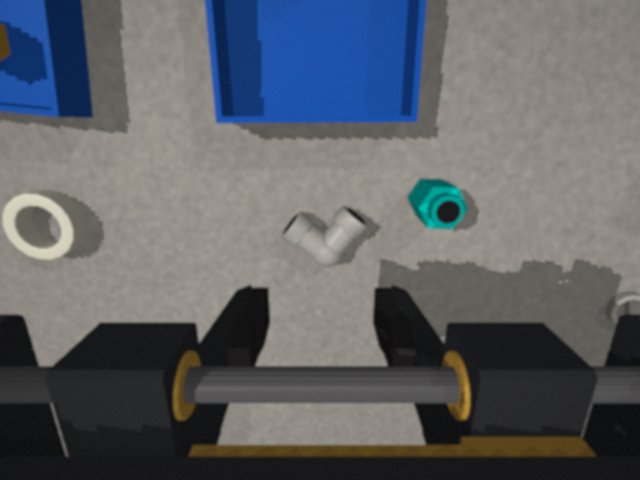

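```bash
python3 -m pendant '[[0.3,0,1,0,0,0.12],[0.7,-0.1,2,0,0,0.24],[1.1,-0.1,3,0,0,0.36],[1.5,-0.2,4,0,0,0.48],[1.8,-0.25,5.2,0,0,0.6],[1.85,-0.25,7,0,0,0.657],[1.85,-0.25,9,0,0,0.657],[1.85,-0.25,11,0,0,0.657],[1.85,-0.25,12.2,0,0,0.657],[1.85,-0.25,12.5,0,0,0.657]]' -0.05 35
python3 -m pendant '[[0,0,0,0,0,0],[0,0,0,0,0,0],[0,0,0,0,0,0],[0,0,0,0,0,0],[0,0,0,0,0,0],[0,0,0,0,0,0],[0,0,0,0,0,0],[0,0,0,0,0,0],[0,0,0,0,0,0],[0,0,0,0,0,0]]' 1 35;  python3 -c "
from h import *
plan((.610,-.219,.1,-1.511))"
```

```text
time: 27.12
eef_pos: [0.4752, -0.2384, 0.0034]
tcp_rot: [3.135, -0.001, -2.166]
wrist_force: [0.5, -0.4, -0.1]
opening: 0.0462
time: 27.95
eef_pos: [0.4759, -0.239, 0.0042]
tcp_rot: [3.137, -0.001, -2.166]
wrist_force: [1.8, 0.4, 6.0]
opening: 0.0244
goal [0.61, -0.219, 0.1, -1.511] shift cm [-9.17 -9.94 -9.63] rv [ 0.004  0.001 -0.655]
```

```bash
python3 -m pendant '[[0,0,-0.6,0,0,0],[0,0,-2,0,0,0],[0,0,-4,0,0,0],[0,0,-6.2,0,0,0],[0,0,-8,0,0,0],[-0.4,-0.5,-9.2,0,0,0],[-1.2,-1.3,-9.6,0,0,0],[-2.2,-2.4,-9.6,0,0,0],[-3.2,-3.5,-9.6,0,0,0],[-4,-4.4,-9.6,0,0,0]]' 1 35
python3 -m pendant '[[-0.8,-0.9,0,0,0,-0.1],[-1.6,-1.8,0,0,0,-0.2],[-2.4,-2.7,0,0,0,-0.3],[-3.2,-3.5,0,0,0,-0.4],[-4,-4.3,0,0,0,-0.5],[-4.7,-5,0,0,0,-0.59],[-5.1,-5.4,0,0,0,-0.64],[-5.2,-5.55,0,0,0,-0.655],[-5.2,-5.55,0,0,0,-0.655],[-5.2,-5.55,0,0,0,-0.655]]' 1 35
python3 - <<'E'
from h import *
from plant import eyes
plan((.610,-.219,.0095,-1.511))
c=eyes.camera("scene"); cv2.imwrite("pics/scene2.png",cv2.resize(c["image"][150:350,100:420,::-1],(800,500)))
W=cloud(c); m=(W[...,2]>.012)&(W[...,2]<.034)&(abs(W[...,0]-.655)<.05)&(abs(W[...,1]+.204)<.045)&(np.ptp(c["image"].astype(int),axis=2)<40); p=W[m]; print(m.sum(),p.min(0).round(3),p.max(0).round(3))
E
```

```text
time: 28.78
eef_pos: [0.5354, -0.2302, 0.0999]
tcp_rot: [3.136, -0.001, -2.166]
wrist_force: [-0.1, 0.6, -1.1]
opening: 0.0243
time: 29.62
eef_pos: [0.6098, -0.2181, 0.0992]
tcp_rot: [3.136, 0.003, -1.513]
wrist_force: [0.6, 0.1, -1.2]
opening: 0.0243
goal [0.61, -0.219, 0.0095, -1.511] shift cm [ 0.12 -0.07  8.97] rv [ 0.006  0.003 -0.002]
379 [ 0.644 -0.225  0.014] [ 0.697 -0.178  0.032]
```

View pics/scene2.png

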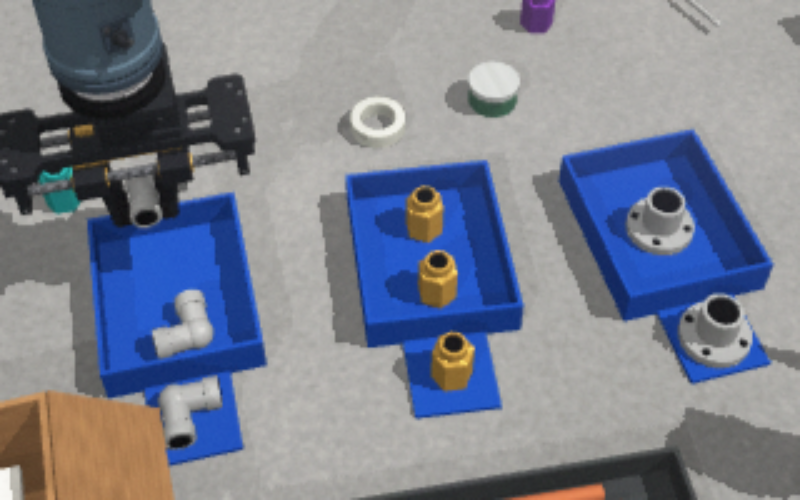

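The flange is in its bin at (660,225), and the first elbow lies flat at (190,325), so there's room for the second. Next I lower it, release and retreat.

```bash
python3 -m pendant '[[0.1,-0.1,1,0,0,0],[0.1,-0.1,2.6,0,0,0],[0.1,-0.1,4.2,0,0,0],[0.1,-0.1,5.8,0,0,0],[0.1,-0.1,7.2,0,0,0],[0.1,-0.1,8.2,0,0,0],[0.1,-0.1,8.7,0,0,0],[0.1,-0.1,8.9,0,0,0],[0.1,-0.1,8.95,0,0,0],[0.1,-0.1,8.95,0,0,0]]' 1 35
python3 -m pendant '[[0,0,0,0,0,0],[0,0,0,0,0,0],[0,0,0,0,0,0],[0,0,0,0,0,0],[0,0,0,0,0,0],[0,0,0,0,0,0],[0,0,-1,0,0,0],[0,0,-3,0,0,0],[0,0,-5.5,0,0,0],[0,0,-8,0,0,0]]' 0.15 35
python3 -m pendant '[[0,0.5,-1.5,0,0,0],[0,1.5,-4,0,0,0],[0,3,-6.5,0,0,0],[0,5,-9,0,0,0],[0,8,-11,0,0,0],[0,11,-12,0,0,0],[0,14,-12,0,0,0],[0,16,-12,0,0,0],[0,17,-12,0,0,0],[0,17,-12,0,0,0]]' 0.15 35
python3 - <<'E'
from h import *
from plant import eyes
for n,tag in(("scene","scene3"),("side","side3")):
    c=eyes.camera(n); W=cloud(c); a=cv2.resize(c["image"][...,::-1],(800,600)); cv2.imwrite(f"pics/{tag}.png",a)
    for nm,x,y,r in(("tape",.464,-.0025,.04),("tin",.445,.115,.035),("slA",.664,.014,.025),("slB",.594,.017,.025),("flange",.633,.224,.036),("elbL",.596,-.208,.034),("elbR",.669,-.204,.034)):
        lo=.008 if nm in("tape","tin") else .011
        p=W[(np.hypot(W[...,0]-x,W[...,1]-y)<r)&(W[...,2]>lo)&(W[...,2]<.07)]; print(n,nm,len(p),((p.min(0)+p.max(0))/2).round(4)[:2],"top",np.percentile(p[:,2],98).round(4))
E
```

```text
time: 30.5
eef_pos: [0.6108, -0.2192, 0.0104]
tcp_rot: [3.137, 0.003, -1.513]
wrist_force: [0.4, -0.4, -1.1]
opening: 0.0245
time: 31.33
eef_pos: [0.6108, -0.2192, 0.0914]
tcp_rot: [3.136, 0.003, -1.513]
wrist_force: [0.1, -1.3, 0.2]
opening: 0.0373
time: 32.17
eef_pos: [0.4406, -0.2295, 0.213]
tcp_rot: [3.136, 0.003, -1.514]
wrist_force: [0.9, -0.8, -0.4]
opening: 0.0375
scene tape 250 [ 0.4646 -0.004 ] top 0.0201
scene tin 339 [0.4473 0.1144] top 0.0322
scene slA 273 [0.668  0.0148] top 0.0519
scene slB 245 [0.5975 0.0172] top 0.0514
scene flange 504 [0.6335 0.2247] top 0.0458
scene elbL 339 [ 0.6015 -0.2076] top 0.031
scene elbR 400 [ 0.6688 -0.2009] top 0.0303
side tape 212 [ 0.4628 -0.0019] top 0.02
side tin 368 [0.4451 0.1148] top 0.0321
side slA 174 [0.6622 0.0165] top 0.0517
side slB 184 [0.593  0.0193] top 0.0519
side flange 495 [0.6316 0.226 ] top 0.0461
side elbL 154 [ 0.5984 -0.2034] top 0.0304
side elbR 153 [ 0.6677 -0.2007] top 0.0308
```

View pics/scene3.png

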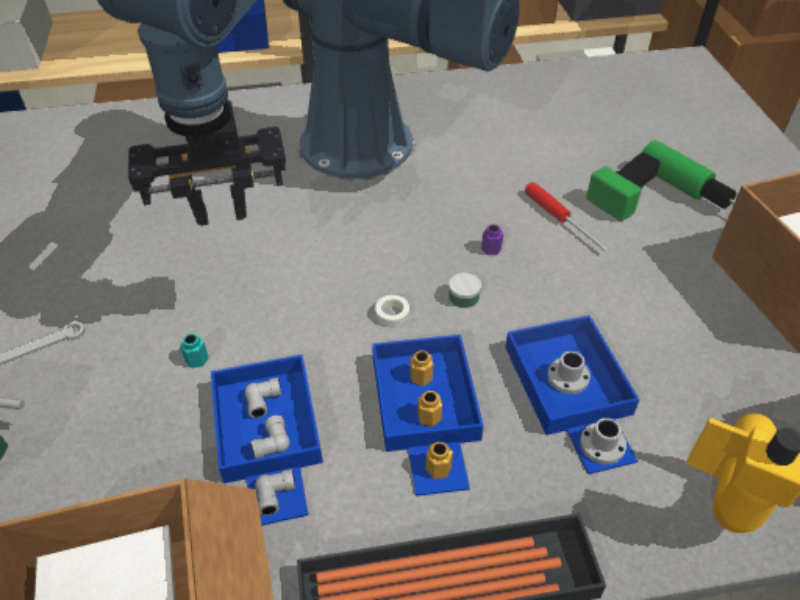

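All five fittings rest upright or flat in the right bins: elbows at (262,395) and (270,437), sleeves at (421,367) and (430,408), flange at (570,370). The tape, tin and decoys look unmoved and the gripper is clear, so I'm handing in.

```bash
python3 -c "
from plant import workorder
print(workorder.close_job())"
```

```text
the job is handed in; nothing more can be done
None
```

All five fittings are sorted into their bins and the job is handed in, after about 32 s of the 122 s allowed. The hand-in reports no verdict, so what follows rests on my own last checks.

- **Placement:** The final scene picture and the depth readings from both fixed cameras show both sleeves standing in bin_sleeve, both elbows lying flat in bin_elbow, and the flange on its disc in bin_flange. Nothing is stacked. Measured tops are about 51–52 mm for the sleeves, 30–31 mm for the elbows and 46 mm for the flange. Those match each part's height plus the 4 mm bin floor, within the cameras' 1–2 mm bias.
- **Position in the bins:** Every part is within roughly 40 mm of its bin's centre, inside the 75 mm and 60 mm limits.
- **Bystanders:** The tape roll and grease tin read within 2 mm of where they started, which is measurement noise. The turquoise and purple look-alikes were not touched.
- **Forces:** The largest wrist-force component I read was under 7 N, and the gripper finished clear at 0.21 m height. I only saw the force at the end of each move, not during it.
- **Disagreements:** The wrist camera placed parts 1–3 mm nearer the robot than the fixed cameras did, so I aimed between the two or added a small correction. In the last check the two fixed cameras differed by up to about 6 mm on the positions in the bins. No check failed.

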